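# Run the steel ball up the tester's ramp into its catch

### The arm

A 7-joint arm with a two-finger parallel gripper is mounted at the origin on a cart in front of the work surface, level with it; the furniture and walls round the work are solid. World frame = base frame: x ahead of the robot, y to its left, z up, the work surface at z = 0. Lengths are in m, angles in rad, forces in N, time in s.
With the tool pointing down it reaches from about 0.4 to 0.9 m from the base axis. Payload 5.5 kg.
Tool frame: the origin (TCP) lies midway between the tips of the shut fingers; the grasp point (between the pads) lies 19 mm behind it (manip.grip_depth is the distance from the TCP to the grasp point, in m); z points along the fingers, x is the direction in which the jaws open and shut, and the axes are right-handed (so a half turn about z gives the same grasp; the last joint's range is limited). The gripper opens to 92 mm and grips with 3 to 60 N. Pads are 19 mm wide; open, the fingers measure 130 mm over their backs; the gripper's body (75 mm by 190 mm) begins 47 mm behind the grasp point.
Start: joints at [-0.894, 0.501, -0.427, 1.55, 0.221, 1.138, -0.21], TCP at [0.261, 0.595, 0.227] pointing down, gripper open.
Joint ranges: [-2.88, 2.88], [-0.31, 2.03], [-1.54, 1.56], [0.2, 2.42], [-1.41, 4.55], [0.19, 2.02], [-2.57, 2.57]. Speed limits (rad/s): [2.57, 2.57, 3.14, 3.14, 3.14, 3.14, 3.14].

### API

Orientations are given as a unit quaternion [x, y, z, w].
In Python, from bench import manip, effector, viewer gives the robot as it stands. Calls block until the motion is done:
- manip.move_pose(position, orientation): joint-space move of the TCP to a pose.
- manip.servo_line(position, ori=None, vel=0.15): straight line of the TCP; ori=None keeps the orientation; vel is the mean speed in m/s.
- manip.movej(angles): joint-space move.
- effector.open_jaws() and effector.close(f_grip=None): open the fingers fully, or close them until they stop; f_grip is the grip in N (None keeps the last).
- manip.sleep(seconds).
- manip.solve_ik(position, orientation): joint angles nearest the present ones, or None.
- viewer.get_image(name): name is "scene" or "side" or "wrist"; returns the picture (480x640x3 uint8, red, green, blue); there is no depth.
- viewer.get_calibration(name): a dict with "vfov" (degrees; the focal length in pixels is half the picture's height over the tangent of half this angle, whatever the lens; pixels are square), "cx", "cy" (the principal point, pixels), "eye" and "attitude" of the camera in the world. Camera axes: x right, y down, z forward; pixel columns grow to the right and rows downward; lengths in m; the calibration is good to about 2 mm. The wrist camera is an equidistant fisheye: a pixel r from the principal point sees the ray r / f radians off the axis. A picture is of the moment at which its call begins: read the wrist's pose just before it. get_calibration takes no time and is no camera call; for the wrist camera it gives the pose at the moment of the call.
A pose or a line that the arm cannot do raises manip.PlanningError and nothing moves.
- manip.hand_in(): hands the job in, once; it reports no verdict.
Readings, each from a call of its own:
- manip.current_clock(): time.
- manip.current_q(): joint angles.
- manip.current_joint_velocities(): joint speeds.
- manip.current_tau(): joint torques, N m.
- manip.current_tool_pos(): TCP position.
- manip.current_tcp_rot(): TCP orientation.
- manip.current_force(): force on the tool from outside, world axes, zero at the start.
- manip.current_wrist_torque(): the same for the moment, N m.
- manip.current_finger_gap(): finger opening in m.
Only numpy, scipy, OpenCV 4.12 (cv2) and the standard library are available. Lean on these libraries where they do the work, as an engineer would, in place of code of your own. Each camera call takes 0.05 s, during which the arm holds its last target. There are 200 camera calls.

### The job

The steel ball of the rolling-ball tester is lying in the level run-out after a test. Without gripping or lifting it, push it with the fingertips along the channel and up the sloped gutter, over the sprung catch to the stop at the top, so that the catch snaps up behind it and it stays there and does not roll back when you take the hand away. Do not disturb the things standing round the tester.

Things in the scene. Friction and masses are not known exactly. Their poses are not given: they have to be found in the camera images.
- tester: Rolling-ball tester, fixed: grey base plate 290 x 90 mm with a straight aluminium channel along its middle, flat floor 28 mm wide, walls 3 mm thick and 8 mm high. Origin: middle of the underside, on the worktop; x along the channel, uphill; z up. Level run-out from x = -142 to -30 mm, floor 16 mm above the worktop, 9 mm high rubber buffer at its end; then the ramp. Release lever beside the catch: not needed.
- foot (a point): Foot of the ramp: middle of the channel floor where the level run-out ends (x = -30 mm on the tester) and the slope begins. x axis straight up the slope, z square off the sloping floor. The ramp rises at 21.5 degrees for 172 mm to a padded stop block 20 mm above the floor, its top 100 mm above the worktop.
- seat (a point): Where the centre of the ball is when it is parked between catch and stop: 155.5 mm up the slope from the foot and 15 mm off the channel floor.
- ball_center (a point): Centre of the loose polished steel ball, 30 mm diameter, 110 g. It starts at rest on the floor of the run-out, its centre 15 mm above that floor and 7 mm above the tops of the walls, and rolls freely in the channel (friction about 0.3) with about 1 mm of play to the sides.
- catch (a joint): Sprung steel tongue, 8 mm wide, in the middle of the ramp floor, hinged at its lower end; its upper tip stands 5 mm above the floor, 144 mm up the slope from the foot. 0 = up (at rest), about 0.22 rad = pressed flush by the ball rolling over it uphill, which takes a few newtons at most. Springs up by itself behind the ball when the ball is within about 2 mm of the stop, and bars its way down.
- tape_roll: Roll of cream label tape, 68 mm diameter, 19 mm high, lying flat on the worktop beside the middle of the tester; origin centre of its underside. Not to be disturbed.
- marker: Black-capped marker pen, 138 mm long, 18 mm thick, lying on the worktop beside the upper half of the ramp; origin under its middle, its length along its own y. Not to be disturbed.
- weighing_bottle: Glass weighing bottle with knob lid, 39 mm diameter, 59 mm high, standing beside the upper end of the ramp; origin centre of its underside. Not to be disturbed.
- ball: The same ball as a body; its origin is a point on its surface and turns with it as it rolls, so go by ball_center.
There are look-alikes about, which are no part of the job. Leave any green or orange look-alike of the ball alone.

How it is judged:
On the way, in this order (a step that is already met when the one before it is completed fails the run):
1. the ball has been pushed onto the slope and the catch is pressed down as it goes over (value of joint catch above 0.08 rad and distance between ball_center and seat below 0.04 m), for 0.02 s.
2. the ball is home at the stop with the catch up behind it (value of joint catch below 0.06 rad and distance between ball_center and seat below 0.006 m), for 0.1 s.
At the end, for the whole second after the job is handed in: The ball lies at rest between catch and stop, its centre within 6 mm of the parked position, with the catch back up (within 0.06 rad of its rest) (all of step 2 and linear speed of ball below 0.02 m/s); the robot touches nothing.
It fails at once if the ball was lifted more than about 7 mm off the channel floor, or left the channel ((x of ball_center in the frame of tester below -0.034 m and z of ball_center in the frame of tester above 0.039 m) or (x of ball_center in the frame of tester above -0.034 m and z of ball_center in the frame of foot above 0.023 m) or y of ball_center in the frame of tester above 0.008 m or y of ball_center in the frame of tester below -0.008 m).
It fails at once if the robot pressed on the tester with more than 20 N (contact force between any of the fingers, the arm and tester above 20 N).
It fails at once if a thing beside the tester was disturbed (distance of any of tape_roll, marker, weighing_bottle from where it was at the start of the episode above 0.015 m).
It also fails if it takes over 42 s, if anything falls off the work surface, if the arm or the gripper's body presses on something with over 40 N, if the wrist force passes 120 N, or if a joint passes its speed limit or range.

## Working session

There is one attempt and no reset: what is moved stays moved. The work goes in short steps, each a Python script; the robot and the scene stay as the last script left them, time stands still between calls to the robot, and variables do not carry over. Pictures are saved under pics/ and viewed, about 8 in all and at most 12, crops included, and the job is handed in when it is done.

```bash
ls; mkdir -p pics; python3 - <<'E'
from bench import manip, effector, viewer
import cv2
for n in ["scene","side","wrist"]:
    print(n,viewer.get_calibration(n)); cv2.imwrite(f"pics/{n}0.png",viewer.get_image(n)[:,:,::-1])
print(manip.current_clock(),manip.current_tcp_rot(),manip.current_tool_pos())
E
```

```text
pics
scene {'vfov': 53.52466220122531, 'cx': 316.86024930772356, 'cy': 235.66403533876502, 'eye': array([0.10724903, 0.84020625, 0.6517301 ]), 'attitude': array([-0.31280558,  0.85690894, -0.38438224,  0.14180987])}
side {'vfov': 46.1568414579463, 'cx': 330.0451410022598, 'cy': 239.81942085212333, 'eye': array([0.49218855, 1.12279098, 0.46748476]), 'attitude': array([-0.0180761 ,  0.84567523, -0.5333459 ,  0.0069865 ])}
wrist {'vfov': 65.70646984690485, 'cx': 322.93777954090615, 'cy': 238.36813802066044, 'eye': array([0.19415313, 0.62488728, 0.38310092]), 'attitude': array([0.82930806, 0.54157825, 0.07427644, 0.11586266])}
0.15 [ 8.37274805e-01  5.46781846e-01 -6.13325862e-04  3.71943277e-04] [0.26118831 0.5946621  0.22593244]
```

View pics/scene0.png

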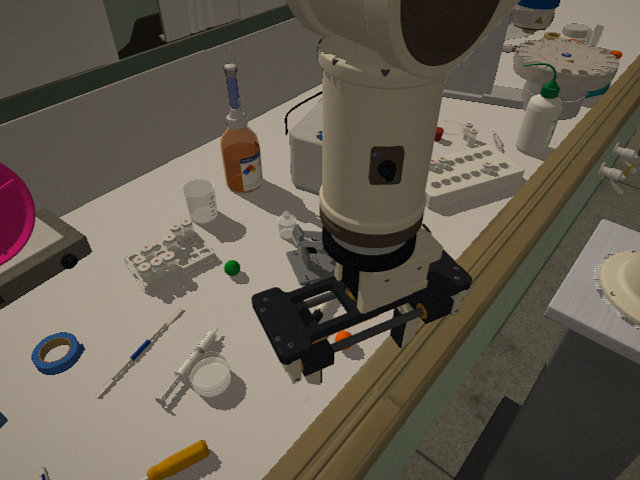

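View pics/side0.png

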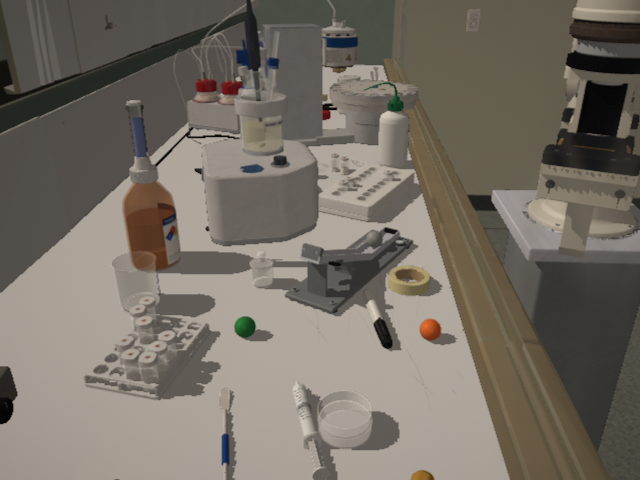

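The side view shows the tester at about (350,265), with its raised end at lower left (315,260) and the ball near (375,240). The tape is at (409,280), the marker at (378,323) and the bottle at (262,268). The arm hides most of it in the scene view, so I'll zoom the side view.

```bash
python3 - <<'E'
import cv2
i=cv2.imread("pics/side0.png")[220:350,240:440]
cv2.imwrite("pics/c1.png",cv2.resize(i,None,fx=4,fy=4,interpolation=cv2.INTER_CUBIC))
E
```

```text
(no output)
```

View pics/c1.png

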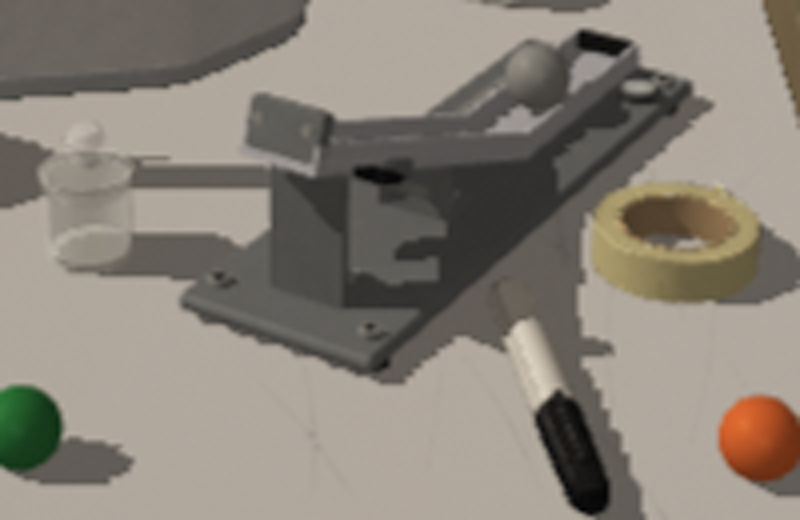

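The crop (4x, offset 240,220) shows the base corners: upper end at (183,298) and (378,366), lower end right at (690,90). The ball is at (537,75) and the buffer at (605,42). I'll fit the pose from these, then plan a close wrist view.

```bash
cat > h.py <<'E'
import numpy as np, cv2
from scipy.spatial.transform import Rotation as R
from scipy.optimize import least_squares
def proj(c,P,fish=False):
    f=240/np.tan(np.radians(c['vfov'])/2)
    p=R.from_quat(c['attitude']).inv().apply(np.atleast_2d(P)-c['eye'])
    if fish:
        r=np.hypot(p[:,0],p[:,1]); k=f*np.arctan2(r,p[:,2])/np.maximum(r,1e-9)
        return np.c_[c['cx']+k*p[:,0],c['cy']+k*p[:,1]]
    return np.c_[c['cx']+f*p[:,0]/p[:,2],c['cy']+f*p[:,1]/p[:,2]]
def T(q,P):  # tester -> world
    P=np.atleast_2d(P); c,s=np.cos(q[2]),np.sin(q[2])
    return np.c_[q[0]+c*P[:,0]-s*P[:,1],q[1]+s*P[:,0]+c*P[:,1],P[:,2]]
A=np.radians(21.5)
def slope(s,h,y=0): # foot frame -> tester
    return np.array([-.03+s*np.cos(A)-h*np.sin(A),y,.016+s*np.sin(A)+h*np.cos(A)])
E
python3 - <<'E'
from h import *
from bench import viewer,manip
c=viewer.get_calibration("side")
px=np.array([(183,298),(378,366),(690,88),(537,75)])/4+[240,220]
def m(q): return np.vstack([T(q,[(.145,-.045,.005),(.145,.045,.005),(-.145,.045,.005)]),T(q,[(q[3],0,.031)])])
r=least_squares(lambda q:(proj(c,m(q))-px).ravel(),[.5,.6,.8,-.08],x_scale=[.1,.1,.5,.05])
print(r.x,r.fun.round(1)); q=r.x
print("stop top",(proj(c,T(q,slope(.172,.02)))-[240,220])*4,"buffer",(proj(c,T(q,(-.142,0,.025)))-[240,220])*4)
b=T(q,(q[3],0,.031)); print("ball",b,"seat",T(q,slope(.1555,.015)))
np.save("q.npy",q)
# camera relative to TCP
w=viewer.get_calibration("wrist"); Rt=R.from_quat(manip.current_tcp_rot())
print(Rt.inv().apply(w['eye']-manip.current_tool_pos()),(Rt.inv()*R.from_quat(w['attitude'])).as_matrix().round(2))
E
```

```text
[ 0.47764354  0.2568605   1.0585278  -0.06708921] [-0.2  0.6 -0.1  0.2  0.8 -0.8 -0.4 -0.6]
stop top [[308.30028547  95.19785436]] buffer [[607.06843963  27.59852389]]
ball [[0.44475937 0.19838321 0.031     ]] seat [[0.53115994 0.35202769 0.0869472 ]]
[ 0.00055267 -0.07355052 -0.15729875] [[ 1.   -0.   -0.  ]
 [ 0.    0.96  0.27]
 [ 0.   -0.27  0.96]]
```

```bash
cat >> h.py <<'E'
def ori(q,sgn): # tool y = -sgn*uphill, z down
    y=-sgn*np.array([np.cos(q[2]),np.sin(q[2]),0]); z=np.array([0,0,-1.])
    return R.from_matrix(np.c_[np.cross(y,z),y,z]).as_quat()
E
python3 - <<'E'
from h import *
from bench import viewer,manip,effector
q=np.load("q.npy")
for s in (1,-1):
    for P in [(-.108,0,.15),(-.108,0,.027),(.085,0,.085),(.085,0,.18)]:
        a=manip.solve_ik(T(q,P)[0],ori(q,s)); print(s,P,None if a is None else np.round(a,2))
o=ori(q,1)
manip.move_pose(T(q,(-.108,0,.15))[0],o); 
effector.close(20)
print(manip.current_clock(),manip.current_finger_gap(),manip.current_tool_pos())
np.save("w.npy",viewer.get_calibration("wrist"),allow_pickle=True)
cv2.imwrite("pics/w1.png",viewer.get_image("wrist")[:,:,::-1])
cv2.imwrite("pics/s1.png",viewer.get_image("scene")[:,:,::-1]);cv2.imwrite("pics/sd1.png",viewer.get_image("side")[:,:,::-1])
w=viewer.get_calibration("wrist")
for n,P in dict(ball=(q[3],0,.031),foot=(-.03,0,.016),buf=(-.142,0,.025),seat=slope(.1555,.015),stop=slope(.172,.02)).items(): print(n,proj(w,T(q,P),1).round(0))
E
```

```text
1 (-0.108, 0, 0.15) [-0.43  0.23  0.    2.11 -0.    0.81 -0.94]
1 (-0.108, 0, 0.027) [-0.42  0.46 -0.    2.17  0.    0.51 -0.94]
1 (0.085, 0, 0.085) [-0.6   0.57 -0.01  1.76  0.01  0.81 -1.13]
1 (0.085, 0, 0.18) [-0.6   0.45 -0.02  1.7   0.01  0.99 -1.13]
-1 (-0.108, 0, 0.15) [ 0.07  0.27 -0.56  2.09  0.19  0.83  2.02]
-1 (-0.108, 0, 0.027) [ 0.03  0.51 -0.53  2.16  0.47  0.58  1.78]
-1 (0.085, 0, 0.085) [-0.17  0.65 -0.61  1.74  0.46  0.89  1.66]
-1 (0.085, 0, 0.18) [-0.14  0.53 -0.64  1.68  0.35  1.05  1.74]
3.3 0.00033259516013293175 [0.42468137 0.1627203  0.15000304]
ball [[323. 180.]]
foot [[323. 130.]]
buf [[323. 271.]]
seat [[323. -79.]]
stop [[ 323. -103.]]
```

View pics/w1.png

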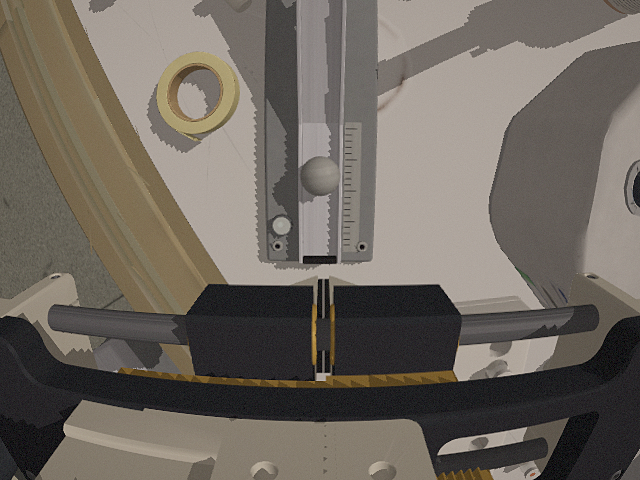

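The wrist view shows the ball at (320,176), the buffer at (320,260) and the channel centreline at about x=320. The predictions were 323/180/271, so my fit is a few mm off. Next I'll check the finger shape in the side and scene views.

```bash
python3 - <<'E'
from h import *
from bench import viewer,manip
q=np.load("q.npy")
t=manip.current_tool_pos()
out=[]
for n,f in (("scene","s1"),("side","sd1")):
    u=proj(viewer.get_calibration(n),t)[0].round().astype(int); print(n,u)
    i=cv2.imread(f"pics/{f}.png"); x=np.clip(u[0]-75,0,490);y=np.clip(u[1]-90,0,300)
    print(x,y); out.append(cv2.resize(i[y:y+180,x:x+130],None,fx=3,fy=3,interpolation=cv2.INTER_CUBIC))
cv2.imwrite("pics/c2.png",np.hstack(out))
E
```

```text
scene [424 178]
349 88
side [387 169]
312 79
```

View pics/c2.png

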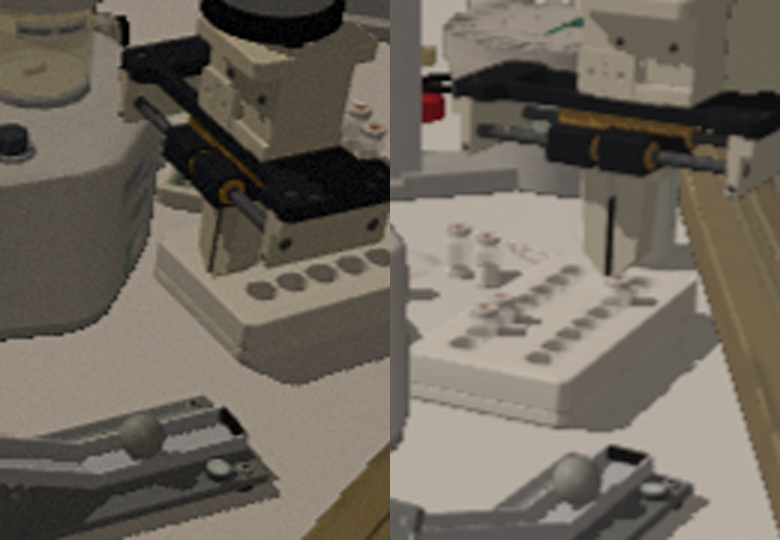

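```bash
python3 - <<'E'
from h import *
from bench import viewer,manip
q0=np.load("q.npy"); w=np.load("w.npy",allow_pickle=True).item()
C=dict(side=viewer.get_calibration("side"),scene=viewer.get_calibration("scene"),wrist=w)
B='ball'; buf=(-.1415,0,.025)
ob=[("side",(285.75,294.5),(.145,-.045,.005)),("side",(334.5,311.5),(.145,.045,.004)),("side",(412.5,242),(-.145,.045,.005)),
("side",(374.3,238.9),B),("side",(391.3,230.7),buf),("scene",(396.3,233.3),B),("scene",(426.3,228),buf),("scene",(440.7,252),(-.145,.045,.005)),
("wrist",(320,176),B),("wrist",(320,258),buf),("wrist",(257,263),(-.145,.045,.005)),("wrist",(374,262),(-.145,-.045,.005)),("wrist",(321,70),(.03,0,.045))]
def res(q,sub=ob): return np.concatenate([proj(C[n],T(q,(q[3],0,.031) if P is B else P),n=="wrist")[0]-p for n,p,P in sub])
def resf(q):
    r=res(q); r[-1]=0; return r
r=least_squares(resf,q0,x_scale=[.1,.1,.5,.05],loss="soft_l1")
print(r.x,q0)
for o,e in zip(ob,res(r.x).reshape(-1,2)): print(o[0],o[2],e.round(1))
np.save("q2.npy",r.x)
i=cv2.imread("pics/w1.png")[0:300,220:420]
cv2.imwrite("pics/c3.png",cv2.resize(i,None,fx=2,fy=2,interpolation=cv2.INTER_CUBIC))
E
```

```text
[ 0.47784567  0.26137655  1.05566152 -0.06835974] [ 0.47764354  0.2568605   1.0585278  -0.06708921]
side (0.145, -0.045, 0.005) [-0.8  2. ]
side (0.145, 0.045, 0.004) [-0.6  2.4]
side (-0.145, 0.045, 0.005) [1.1 0.3]
side ball [-0.1  0.1]
side (-0.1415, 0, 0.025) [ 0.6 -2.7]
scene ball [-0.4 -0. ]
scene (-0.1415, 0, 0.025) [ 1.6 -0.8]
scene (-0.145, 0.045, 0.005) [-1.2 -3.8]
wrist ball [0.1 0.2]
wrist (-0.1415, 0, 0.025) [0.1 8.1]
wrist (-0.145, 0.045, 0.005) [11.5 -1.3]
wrist (-0.145, -0.045, 0.005) [-1.8 -0.1]
wrist (0.03, 0, 0.045) [ -0.7 -28.8]
```

View pics/c3.png

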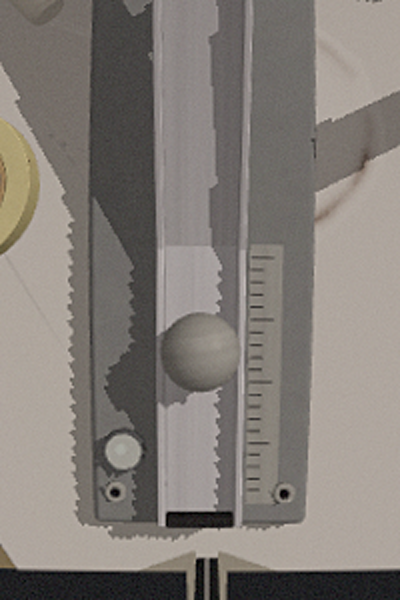

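The crop (2x, offset 220,0) gives the ball at full-picture (320,176) and the foot line at (320.5,122.5). The lower base corners are at (268.5,260.5) and (371.5,260.5); my earlier left corner pick was the shadow. I'll refit with these.

```bash
python3 - <<'E'
from h import *
from bench import viewer,manip
q0=np.load("q.npy"); w=np.load("w.npy",allow_pickle=True).item()
C=dict(side=viewer.get_calibration("side"),scene=viewer.get_calibration("scene"),wrist=w)
B='ball'
ob=[("side",(285.75,294.5),(.145,-.045,.005)),("side",(334.5,311.5),(.145,.045,.004)),("side",(412.5,242),(-.145,.045,.005)),
("side",(374.3,238.9),B),("scene",(396.3,233.3),B),
("wrist",(320,176),B),("wrist",(268.5,260.5),(-.145,.045,.005)),("wrist",(371.5,260.5),(-.145,-.045,.005)),("wrist",(320.5,122.5),(-.03,0,.016))]
def res(q): return np.concatenate([proj(C[n],T(q,(q[3],0,.031) if P is B else P),n=="wrist")[0]-p for n,p,P in ob])
r=least_squares(res,q0,x_scale=[.1,.1,.5,.05],loss="soft_l1"); q=r.x
print(q)
for o,e in zip(ob,res(q).reshape(-1,2)): print(o[0],o[2],e.round(1))
np.save("q2.npy",q)
u=np.array([np.cos(q[2]),np.sin(q[2])]); d=T(q,(q[3],0,0))[0]-T(q0,(q0[3],0,0))[0]; print("ball shift along/across",u@d[:2],u[0]*d[1]-u[1]*d[0])
E
```

```text
[ 0.47813764  0.26262379  1.05865867 -0.06957792]
side (0.145, -0.045, 0.005) [-0.9  2.5]
side (0.145, 0.045, 0.004) [-0.6  2.9]
side (-0.145, 0.045, 0.005) [0.8 0.5]
side ball [-0.   0.2]
scene ball [-0.4  0. ]
wrist ball [-0.1  0.2]
wrist (-0.145, 0.045, 0.005) [-0. -0.]
wrist (-0.145, -0.045, 0.005) [ 0.8 -0. ]
wrist (-0.03, 0, 0.016) [-0.5  1.2]
ball shift along/across 0.0027772741263359037 0.0023847623814880685
```

```bash
python3 - <<'E'
from h import *
from bench import viewer,manip
q=np.load("q2.npy"); o=ori(q,1)
manip.move_pose(T(q,(-.110,0,.09))[0],o)
manip.servo_line(T(q,(-.110,0,.027))[0],o,vel=.06)
print(manip.current_clock(),manip.current_force().round(2))
cv2.imwrite("pics/w2.png",viewer.get_image("wrist")[:,:,::-1])
manip.servo_line(T(q,(-.0572,0,.027))[0],o,vel=.03)
print(manip.current_clock(),manip.current_force().round(2))
cv2.imwrite("pics/sd2.png",viewer.get_image("side")[:,:,::-1])
for x in (-.02,.02,.05):
    manip.servo_line(T(q,(x,0,.027+(x+.0572)*np.tan(A)))[0],o,vel=.04)
    print(x,manip.current_clock(),manip.current_force().round(2))
w=viewer.get_image("wrist")[:,:,::-1];s=viewer.get_image("side")[:,:,::-1]
cv2.imwrite("pics/w3.png",w);cv2.imwrite("pics/sd3.png",s)
cv2.imwrite("pics/c4.png",np.hstack([w[:300,120:520],cv2.resize(s[190:310,270:430],(400,300),interpolation=cv2.INTER_CUBIC)]))
E
```

```text
5.0 [-0.65 -0.17  0.65]
6.9583 [ 0.36 -0.77  1.45]
-0.02 8.1583 [-0.72 -0.23  0.13]
0.02 9.3833 [-0.57 -0.8   1.05]
0.05 10.3417 [0.1  0.24 0.68]
```

View pics/c4.png

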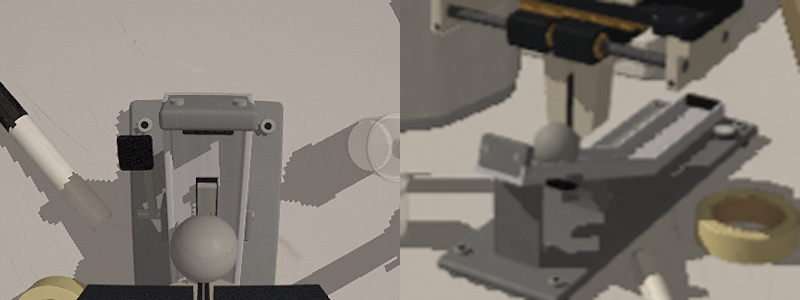

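The ball is on the ramp against the fingertips (left half, (204,249)), with the catch tongue just ahead at (206,195). It is centred, so I'll continue in small steps and watch the force.

```bash
python3 - <<'E'
from h import *
from bench import viewer,manip
q=np.load("q2.npy"); o=ori(q,1)
u=np.array([np.cos(q[2])*np.cos(A),np.sin(q[2])*np.cos(A),np.sin(A)])
go=lambda x,v:manip.servo_line(T(q,(x,0,.027+(x+.0572)*np.tan(A)))[0],o,vel=v)
go(.072,.03); x=.072
while x<.095:
    f=-manip.current_force()@u; print(round(x,4),f.round(2),end="; ")
    if f>7: break
    x+=.0015 if x<.08 else .001
    go(x,.03)
print(manip.current_clock(),manip.current_tool_pos())
w=viewer.get_image("wrist")[:,:,::-1];s=viewer.get_image("side")[:,:,::-1]
cv2.imwrite("pics/w4.png",w);cv2.imwrite("pics/sd4.png",s)
cv2.imwrite("pics/c5.png",np.hstack([w[:300,120:520],cv2.resize(s[190:310,270:430],(400,300),interpolation=cv2.INTER_CUBIC)]))
E
```

```text
0.072 0.74; 0.0735 1.33; 0.075 1.3; 0.0765 1.12; 0.078 0.87; 0.0795 1.86; 0.081 0.18; 0.082 -0.26; 0.083 0.06; 0.084 0.78; 0.085 1.3; 0.086 1.48; 0.087 4.07; 0.088 4.92; 0.089 7.02; 14.8833 [0.52050654 0.33789908 0.08357372]
```

View pics/c5.png

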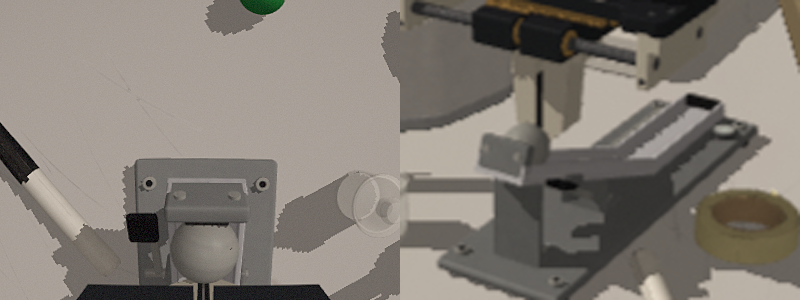

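The ball is hard against the stop block and the force rises like a spring to 7 N. I'll back off slowly by 6 mm and see whether the ball stays.

```bash
python3 - <<'E'
from h import *
from bench import viewer,manip
q=np.load("q2.npy"); o=ori(q,1)
go=lambda x,v:manip.servo_line(T(q,(x,0,.027+(x+.0572)*np.tan(A)))[0],o,vel=v)
go(.083,.02); manip.sleep(.3)
w=viewer.get_image("wrist")[:,:,::-1];s=viewer.get_image("side")[:,:,::-1]
print(manip.current_force().round(2),manip.current_clock())
cv2.imwrite("pics/c6.png",np.hstack([cv2.resize(w[150:300,220:420],(400,300)),cv2.resize(s[215:275,290:370],(400,300),interpolation=cv2.INTER_CUBIC)]))
E
```

```text
[-0.26  0.78  0.07] 15.8583
```

View pics/c6.png

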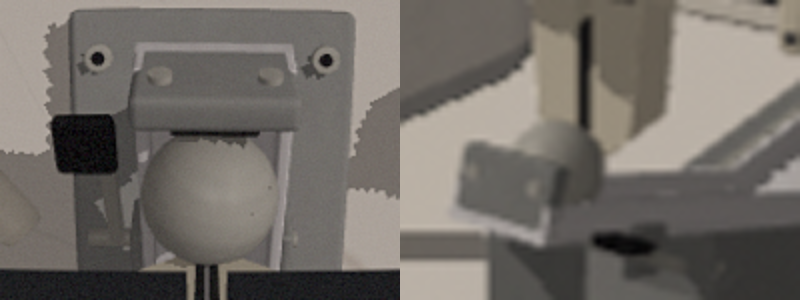

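```bash
python3 - <<'E'
from h import *
from bench import viewer,manip
q=np.load("q2.npy"); o=ori(q,1)
go=lambda x,v:manip.servo_line(T(q,(x,0,.027+(x+.0572)*np.tan(A)))[0],o,vel=v)
go(.079,.02); manip.sleep(.3)
w=viewer.get_image("wrist")[:,:,::-1];s=viewer.get_image("side")[:,:,::-1]
W=viewer.get_calibration("wrist")
for k in (0,-.004,-.008,-.012): print(k,"ball px if at seat+k",proj(W,T(q,slope(.1555+k,.015)),1).round(1))
cv2.imwrite("pics/w6.png",w)
a=cv2.imread("pics/sd4.png")
cv2.imwrite("pics/c7.png",np.vstack([np.hstack([cv2.resize(i[225:265,305:355],(400,300),interpolation=cv2.INTER_CUBIC) for i in (a,s)]),cv2.resize(w[100:300,123:523],(800,300))[:, :]]))
E
```

```text
0 ball px if at seat+k [[323.5 240.5]]
-0.004 ball px if at seat+k [[323.5 247.8]]
-0.008 ball px if at seat+k [[323.5 255. ]]
-0.012 ball px if at seat+k [[323.5 261.9]]
```

View pics/c7.png

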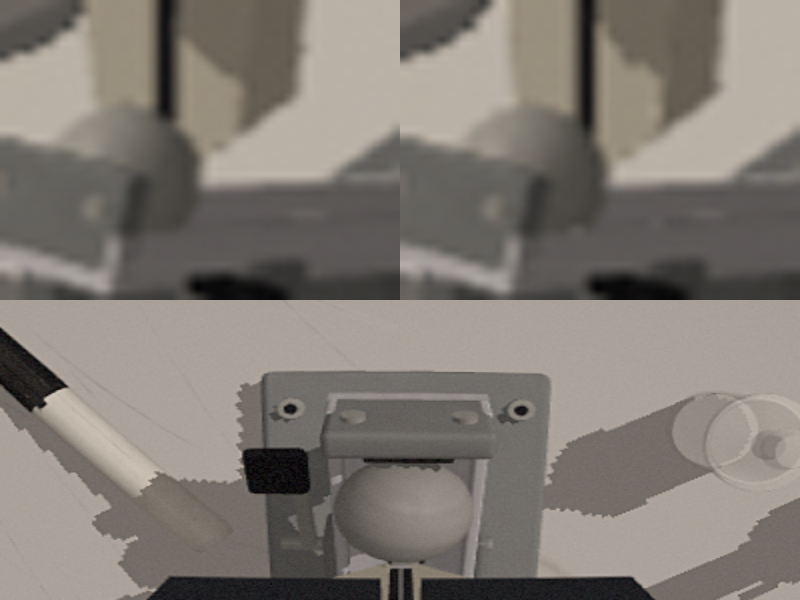

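Backing off 10 mm moved the ball only about 1 mm in the side view. Its wrist pixel, about (323,241), matches the predicted parked pixel (323.5,240.5), so the catch is holding it. I'll withdraw fully and check.

```bash
python3 - <<'E'
from h import *
from bench import viewer,manip
q=np.load("q2.npy"); o=ori(q,1)
go=lambda x,v:manip.servo_line(T(q,(x,0,.030+(x+.0572)*np.tan(A)))[0],o,vel=v)
go(.06,.03)
manip.servo_line(T(q,(.05,0,.17))[0],o,vel=.08); manip.sleep(.5)
w=viewer.get_image("wrist")[:,:,::-1];W=viewer.get_calibration("wrist");s=viewer.get_image("side")[:,:,::-1]
for k in (0,-.006): print(k,proj(W,T(q,slope(.1555+k,.015)),1).round(1))
print(manip.current_clock(),manip.current_force().round(2))
cv2.imwrite("pics/c8.png",np.hstack([cv2.resize(w[20:220,223:423],(400,400)),cv2.resize(s[215:275,290:350],(400,400),interpolation=cv2.INTER_CUBIC)]))
E
```

```text
0 [[323.2 158.4]]
-0.006 [[323.2 166.7]]
19.3583 [ 0.42 -0.32 -0.17]
```

View pics/c8.png

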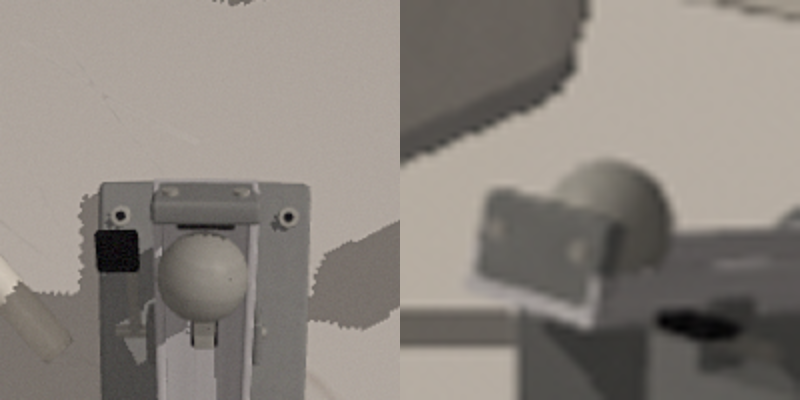

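After withdrawal the ball rests alone between catch and stop. Its wrist pixel is (324.5,158.5) against the predicted parked pixel (323.2,158.4), and the tongue is visible behind it. Handing in.

```bash
python3 -c "
from bench import manip
manip.hand_in(); print(manip.current_clock())"
```

```text
the job is handed in; nothing more can be done
the job is handed in; nothing more can be done
```

I pushed the ball with the closed fingertips along the run-out, up the ramp and over the catch to the stop. I then backed the hand off slowly, lifted it clear and handed the job in at about 19.4 s on the robot clock.

- **Ball position:** after withdrawal the ball stayed put, at wrist pixel (324.5, 158.5) against (323.2, 158.4) predicted for the parked position. That is within about 1 mm.
- **Forces:** my force readings rose to 7 N, when the ball reached the stop. They were back to the noise level, below about 1 N, once the hand was clear.
- **Catch:** I had no reading of the catch angle. I infer that it is up because the ball held when the fingers left it, and the tongue is visible behind it.
- **Things beside the tester:** the pushes kept clear of them, and I saw none of them moved. I did not measure their final positions.
- **Disagreement:** the first pose estimate from the side camera was 2 to 3 mm off. I corrected it with the wrist and scene views before pushing. The tester's upper base corners still disagreed by about 2.5 pixels in the side view.

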